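# Close the rinser's tank lid and hold a feeding bottle down on its sprung ring

## Task

Rinse the glass feeding bottle: first lower the blue lid of the bottle rinser's water tank until it is fully shut, without slamming it; then take the bottle that stands upside down on the drying tray and, keeping it upright as it stands (mouth down), seat it neck first in the rinser's sprung steel ring and press the ring all the way down, gently, for it is glass. Finish while still holding the bottle with the ring pressed down; do not let go. Leave the steel bottle rings, the pacifier, the clip box, the soap pump and the brush stand where they are.

Things in the scene. Friction and masses are not known exactly. Their poses are not given: they have to be found in the camera images.
- rinser: White bottle rinser, fixed, 190 (x) x 310 (y) mm. Origin: centre of its underside on the counter, z up, front at -x. +y end: drain basin, rim 55 mm up, sprung ring in it on the axis x 0, y +67.5. -y end: water tank, x -85..85, y -155..-25, top 105 mm up, with a blue hinged lid. A 10 mm wide nozzle on the ring's axis, 46 mm high, enters the bottle's mouth; 3 pillars stand 40 mm off the axis.
- cradle (a joint): Travel of the sprung steel ring (m): 0 at rest (up), grows as it is pressed straight down, stop at 0.018. The spring pushes back with 4 N at rest, rising evenly to 8.5 N at the stop, so the bottle's own weight does not move it.
- cradle_top (a point): Centre of the ring's upper rim, 87 mm above the counter at rest; moves down with the ring. The ring is 12 mm high; its 44 mm bore flares at 45 degrees to 55 mm at the rim. The bottle's neck goes through the bore and its sloping shoulder seats in the flare; seated, the bottle is on the ring's axis with its mouth about 36 mm below this point.
- tank_lid (a joint): Opening angle of the tank lid (rad): 0 fully shut, at most 1.5 (nearly upright). The hinge is stiff: the lid stays where it is left, and 1 to 2 N at its free edge moves it.
- tank_lid_hinge (a point): Middle of the lid's hinge line, which runs along the rinser's y at its x +85, y -90 mm, 105.5 mm above the counter; it lies at the level of the lid's lower face. The lid opens upward, its free edge swinging up and away from the rinser's front.
- tank_lid_edge (a point): Middle of the lid's free edge, on its upper (outer) face, 172 mm from the hinge line. The lid is a plate 130 mm wide (rinser's y) and 7 mm thick with a 16 mm long, 44 mm wide thumb tab beyond this edge.
- tray: White low drying tray, fixed to the counter, 240 (its x) x 300 (its y) mm, flat slotted drain surface 50 mm above the counter, inside a rim 60 mm high; a drip drawer with a mint front slides out of its front (its -x). Origin: centre of its underside, z up.
- bottle: Glass bottle upside down on the tray, 128 mm tall, 135 to 220 g. Origin: centre of its mouth, its lowest point; z up through its base. Heights above the mouth: neck of 36 mm diameter up to 26, shoulder sloping out to 54 mm diameter at 36, straight body to the base at 128; coral silicone sleeve of 56 mm diameter from 46 to 118. The mouth's bore is 29 mm.
- ring_a: Stainless bottle ring (screw collar) lying on the tray, outer diameter 45, height 16 mm. Origin: centre of its underside. To be left alone.
- ring_b: A second stainless bottle ring like ring_a.
- ring_c: A third stainless bottle ring like ring_a.
- pacifier: Mint pacifier standing on its handle on the tray, teat up, diameter 44, height 42 mm. Origin: centre of its underside. To be left alone.
- clip_box: Lidded plastic box, clicked closed, pale with a mint lid, 118 x 168 x 63 mm, behind the work area. Origin: centre of its underside. To be left alone.
- soap_pump: Cream soap bottle with a white pump head, diameter 64, height 162 mm, at the back. Origin: centre of its underside. To be left alone.
- brush_stand: Bottle brush, bristles up, in a round white stand of diameter 80 mm; 222 mm high, at the back. Origin: centre of its underside. To be left alone.

How it is judged:
By the outcome, as a careful person would: the job done as asked, in the order asked, and still so for the second after the job is handed in, while the arm keeps its last pose, push and grip.
It also fails if it takes over 61 s, if anything falls off the work surface, if the arm or the gripper's body presses on something with over 40 N, if the wrist force passes 120 N, or if a joint passes its speed limit or range.

## Robot

A 6-joint arm with a two-finger parallel gripper is mounted at the origin on the work surface. World frame = base frame: x ahead of the robot, y to its left, z up, the work surface at z = 0. Lengths are in m, angles in degrees, forces in N, time in s.
With the tool pointing down it reaches from about 0.375 to 0.9 m from the base axis. Payload 3.1 kg.
Tool frame: the origin (TCP) lies on the centre line of the jaws, within the pads' length; the fingertips stand 19 mm ahead of it and the grasp point (between the pads) is the TCP; z points along the fingers, y is the direction in which the jaws open and shut (so a half turn about z gives the same grasp; the last joint's range is limited). The gripper opens to 87 mm and grips with 3 to 60 N. Pads are 19 mm wide; open, the fingers measure 117 mm over their backs; the gripper's body (75 mm by 190 mm) begins 51 mm behind the grasp point.
Start: joints at [-76.003, 30.224, 82.088, -0, 67.689, -10.227], TCP at [0.256, -0.57, 0.205] pointing down, gripper open.
Joint ranges: [-176.69, 176.69], [-43.24, 126.21], [12.49, 139.97], [-82, 262], [0, 151.66], [-163.58, 163.58]. Speed limits (degrees/s): [159.86, 159.86, 180, 180, 180, 180].

## Interface

Orientations are given as a 3x3 rotation matrix whose columns are the frame's x, y, z axes.
In Python, from rig import bot gives the robot as it stands.
- The arm moves only by the tool carry_out, never from a script. Its argument "targets" is a list of rows, each a list of 6 numbers: the shift along the tool's x, y, z each as a share of 200 mm, from -1 to 1, then the turn, a rotation vector about the tool's x, y, z each as a share of pi/2 rad, from -1 to 1. In form: [[dx, dy, dz, ax, ay, az], ...]. A call has 1 to 20 rows; each row is the pose to reach, as a shift and turn from the pose measured when the call began, along the tool's axes at that moment; what a row does not reach only later rows make up. A row lasts 1/8 s, in which the tool goes at most 62.5 mm and 10.7 degrees, less where a joint would pass 70% of its speed; a pose out of reach is approached as far as the arm can. A call with a number of a shift or a turn outside -1 to 1 is refused whole. A call with a gripper value outside its range is refused whole. "jaw" is the gripper's target within -1 to 1 (fully open at 1, half-way at 0, shut at -1), set as the call begins (left out, the last holds). The fingers move at their own pace and stop on an object; the grip force is fixed at half the most. Time passes only in rows, so rows that repeat a pose let the fingers close. It gives the time, the measured TCP pose, the force and the opening at its end, in the units of the state.
- bot.read_state(): the state, without advancing time (a new reading comes with each control period).
- bot.capture(name): name is "side" or "top"; returns the picture (420x560x3 uint8, blue, green, red); there is no depth.
- bot.camera_info(name): a dict with "camera_matrix" (3x3 intrinsics, pixels), "view" (4x4, takes a point from world to camera coordinates). Camera axes: x right, y down, z forward; pixel columns grow to the right and rows downward; lengths in m; the calibration is good to about 2 mm. A picture is of the moment at which its call begins. camera_info takes no time and is no camera call.
- bot.hand_in(): hands the job in, once; it reports no verdict.
The state is a dict: "time_s": time; "joint_positions": joint angles; "qvel": joint speeds; "tau": joint torques, N m; "position": TCP position; "tcp_rot": TCP orientation; "force": force on the tool from outside, world axes, zero at the start; "moment": the same for the moment, N m; "opening": opening from 0.0 (shut) to 1.0 (fully open).
Only numpy, scipy, OpenCV 4.12 (cv2) and the standard library are available. Lean on these libraries where they do the work, as an engineer would, in place of code of your own. Each camera call takes 0.05 s, during which the arm holds its last target.

## Working session

There is one attempt and no reset: what is moved stays moved. The work goes in short steps, Python scripts to look and compute and a tool call to move; the robot and the scene stay as the last step left them, time stands still between calls to the robot, and variables do not carry over. Pictures are saved under pics/ and viewed, and the job is handed in when it is done.

Besides the shell and the picture viewer there is one more tool, called as a command line: name --pt "numbers of a row" for each row, then --argument value for the rest. carry_out: Moves the arm, as the interface text tells. Shift numbers are shares of 200 mm and turn numbers shares of pi/2 rad, none past 1 either way. Its arguments: {"type":"object","properties":{"targets":{"type":"array"},"jaw":{"type":"number"}},"required":["targets"]}

```bash
ls; mkdir -p pics; python3 - <<'E'
from rig import bot
import cv2, numpy as np
s=bot.read_state(); print(s)
for n in ("side","top"):
    im=bot.capture(n); cv2.imwrite(f"pics/{n}0.png",im)
    c=bot.camera_info(n); print(n,c)
E
```

```text
pics
{'time_s': 0.0, 'joint_positions': array([-7.60004343e+01,  3.02783168e+01,  8.21555463e+01, -1.30103909e-03,
        6.76871651e+01, -1.02268001e+01]), 'qvel': array([-0.07754932, -0.02914793, -0.05242692,  0.05172203,  0.16572293,
        0.07869592]), 'tau': array([-6.31538915e-04, -4.40046787e+01, -1.76592153e+01,  6.33846782e-02,
        5.80563443e-02, -1.47754113e-04]), 'position': array([ 0.25630472, -0.56920366,  0.20358328]), 'tcp_rot': array([[ 9.11927932e-01,  4.10350051e-01, -5.31388873e-04],
       [ 4.10350242e-01, -9.11925709e-01,  2.04451594e-03],
       [ 3.54380044e-04, -2.08250674e-03, -9.99997769e-01]]), 'force': array([-0.57209701,  0.45303467, -0.26662822]), 'moment': array([ 0.03138652, -0.03007749, -0.01062249]), 'opening': 1.000627839674791}
side {'camera_matrix': array([[397.26199643,   0.        , 277.03765903],
       [  0.        , 397.26199643, 209.79356019],
       [  0.        ,   0.        ,   1.        ]]), 'view': array([[-0.79046244, -0.61241963, -0.01055122,  0.47841736],
       [-0.38517044,  0.51039375, -0.76885756,  0.31628516],
       [ 0.47624874, -0.60368901, -0.63933303,  0.62937441],
       [ 0.        ,  0.        ,  0.        ,  1.        ]])}
top {'camera_matrix': array([[538.0233189 ,   0.        , 282.77858807],
       [  0.        , 538.0233189 , 215.10098265],
       [  0.        ,   0.        ,   1.        ]]), 'view': array([[-0.01188589, -0.99981365,  0.01521165, -0.01516185],
       [-0.98275543,  0.00887302, -0.18469715,  0.60367883],
       [ 0.18452776, -0.01714462, -0.98267775,  1.39128707],
       [ 0.        ,  0.        ,  0.        ,  1.        ]])}
```

View pics/side0.png

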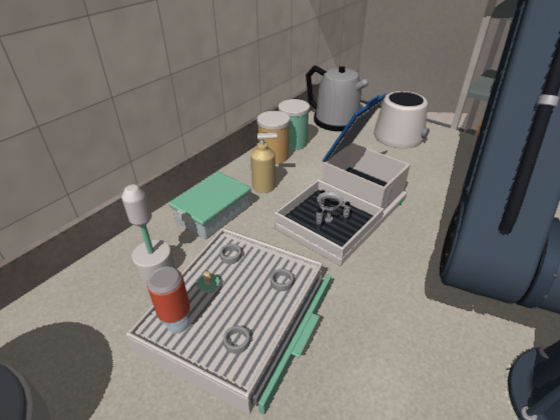

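View pics/top0.png

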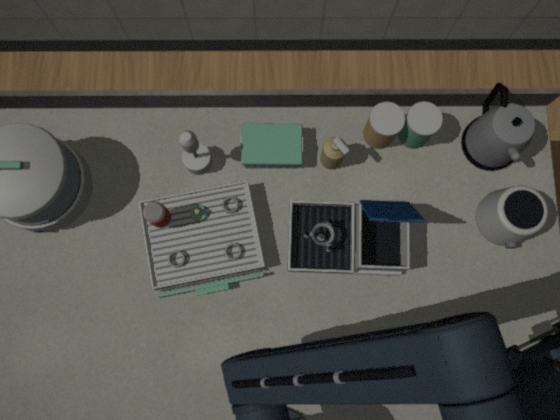

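The side view shows the bottle at about (170,300), the tray, the rinser basin at (330,215) and the open blue lid at (355,130). The top view shows the rinser at (350,237), the lid at (390,211) and the bottle at (157,213). I'll zoom in before measuring.

```bash
cat > h.py <<'E'
import numpy as np, cv2
from rig import bot
C={n:bot.camera_info(n) for n in("side","top")}
def proj(n,p):
    K=C[n]["camera_matrix"];V=C[n]["view"]
    q=V[:3,:3]@np.asarray(p,float)+V[:3,3]; q=K@q; return q[:2]/q[2]
def ray(n,uv):
    K=C[n]["camera_matrix"];V=C[n]["view"]
    d=V[:3,:3].T@np.linalg.solve(K,[uv[0],uv[1],1.]); o=-V[:3,:3].T@V[:3,3]
    return o,d/np.linalg.norm(d)
def onz(n,uv,z):
    o,d=ray(n,uv); return o+d*(z-o[2])/d[2]
def tri(a,b):  # side px, top px
    o1,d1=ray("side",a);o2,d2=ray("top",b)
    t=np.linalg.lstsq(np.c_[d1,-d2],o2-o1,rcond=None)[0]
    p,q=o1+d1*t[0],o2+d2*t[1]; return (p+q)/2,np.linalg.norm(p-q)
def crop(im,x0,y0,x1,y1,f,name):
    cv2.imwrite(name,cv2.resize(im[y0:y1,x0:x1],None,fx=f,fy=f,interpolation=cv2.INTER_CUBIC))
E
python3 - <<'E'
from h import *
s=cv2.imread("pics/side0.png");t=cv2.imread("pics/top0.png")
t=cv2.convertScaleAbs(t,alpha=1.6)
crop(t,270,180,430,290,5,"pics/t_r.png")
crop(t,130,170,280,300,4,"pics/t_t.png")
crop(s,260,85,420,265,3,"pics/s_r.png")
crop(s,120,220,340,410,3,"pics/s_t.png")
E
```

```text
(no output)
```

View pics/t_r.png

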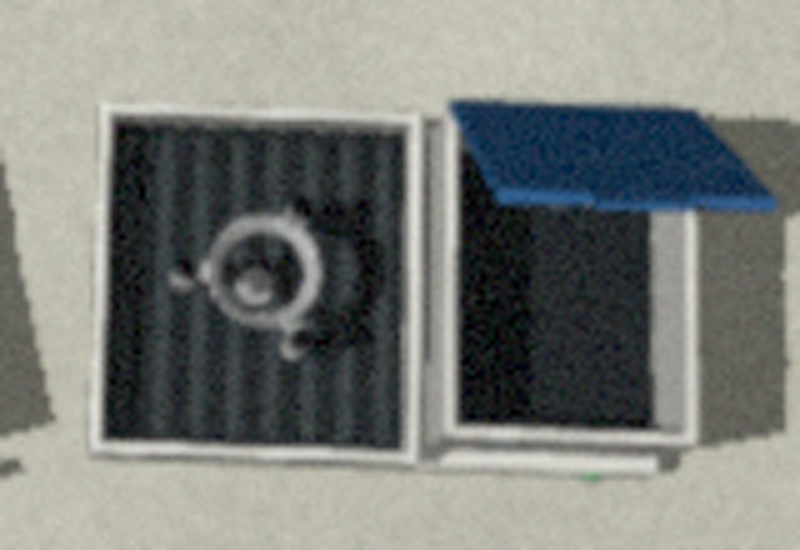

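View pics/t_t.png

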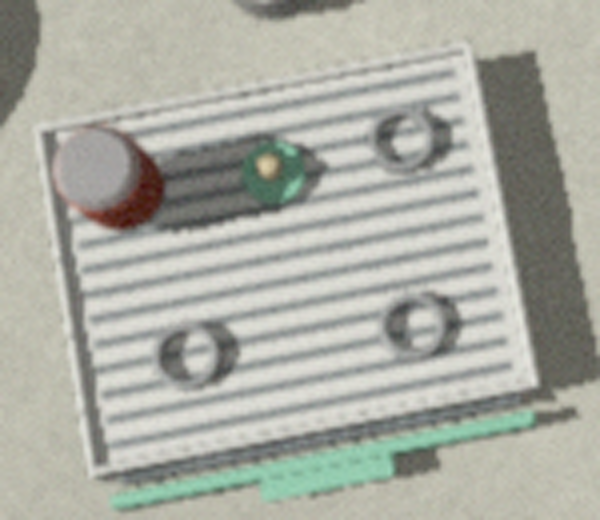

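View pics/s_r.png

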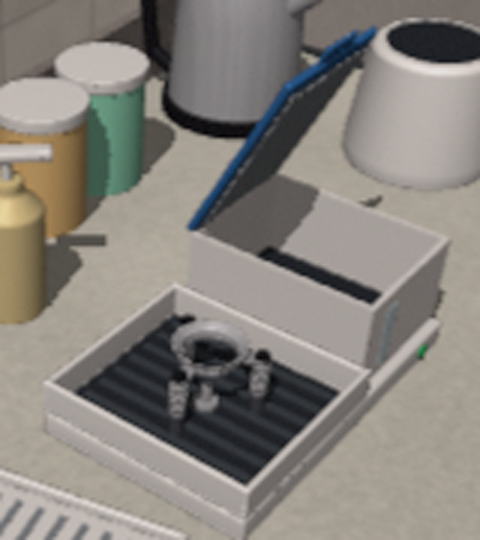

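View pics/s_t.png

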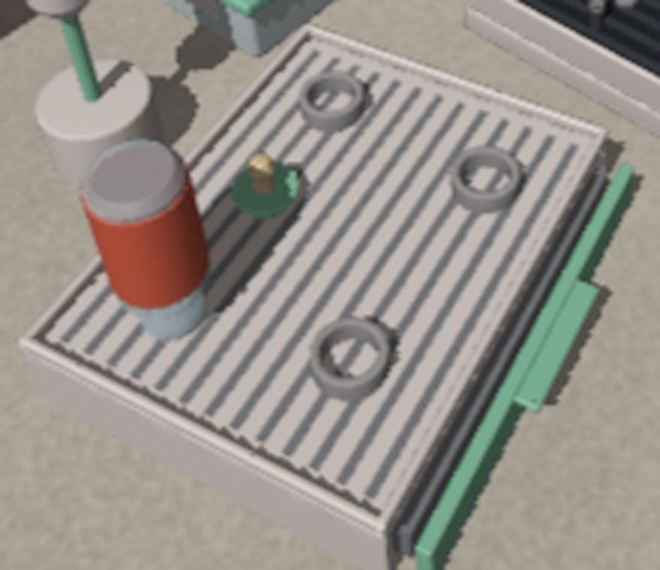

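The crops (top: ×5 from (270,180) and ×4 from (130,170)) show the ring, the rinser rim corners, the lid corners and the bottle base clearly. Now I'll turn these into positions.

```bash
python3 - <<'E'
from h import *
np.set_printoptions(precision=4,suppress=True)
f=lambda x,y,k,ox,oy:((x+.5)/k-.5+ox,(y+.5)/k-.5+oy)
tr=lambda x,y:f(x,y,5,270,180); tt=lambda x,y:f(x,y,4,130,170)
sr=lambda x,y:f(x,y,3,260,85); st=lambda x,y:f(x,y,3,120,220)
print("basin rim"); 
B=[onz("top",tr(*p),.055)[:2] for p in[(103,103),(418,115),(415,462),(92,452)]]
for b in B:print(b)
print("side lens", [np.linalg.norm(B[i]-B[i-1]) for i in range(4)])
print("basin side", [onz("side",sr(*p),.055)[:2] for p in[(177,288),(370,375),(246,490),(45,385)]])
print("tank corners"); print([onz("top",tr(*p),.105)[:2] for p in[(695,447),(445,430)]])
print([onz("side",sr(*p),.105)[:2] for p in[(448,240),(375,303),(190,232)]])
print("ring",onz("top",tr(264,270),.087), onz("side",sr(209,347),.087), tri(sr(209,347),tr(264,270)))
print("lid corners top/side")
print("edge +y",tri(sr(285,92),tr(500,203)))
print("edge -y",tri(sr(374,31),tr(775,207)))
print("hinge +y",tri(sr(192,227),tr(450,102)))
print("bottle",onz("top",tt(97,168),.178),onz("side",st(137,182),.178),tri(st(137,182),tt(97,168)))
# red masks
t=cv2.imread("pics/top0.png");s=cv2.imread("pics/side0.png")
for n,im in(("top",t),("side",s)):
    hsv=cv2.cvtColor(im,cv2.COLOR_BGR2HSV); m=((hsv[...,0]<12)|(hsv[...,0]>172))&(hsv[...,1]>130)&(hsv[...,2]>50)
    k,l,stt,ce=cv2.connectedComponentsWithStats(m.astype(np.uint8)); i=1+stt[1:,4].argmax(); print(n,stt[i],ce[i])
print("tray rim",[onz("top",tt(*p),.06)[:2] for p in[(38,127),(466,45),(538,385),(95,475)]])
print("brush side/top tri stand")
for p in[(97,97)]: print(onz("side",st(*p),.06))
E
```

```text
basin rim
[ 0.6446 -0.0421]
[ 0.6365 -0.2128]
[ 0.4489 -0.2044]
[ 0.456  -0.0336]
side lens [np.float64(0.18881472720634712), np.float64(0.17091265487701512), np.float64(0.18778339048010903), np.float64(0.17103836104463174)]
basin side [array([ 0.6302, -0.2077]), array([ 0.4466, -0.2004]), array([ 0.459 , -0.0335]), array([ 0.6412, -0.0384])]
tank corners
[array([ 0.4511, -0.3411]), array([ 0.4611, -0.2131])]
[array([ 0.4531, -0.3382]), array([ 0.4618, -0.222 ]), array([ 0.6295, -0.2212])]
ring [ 0.5475 -0.1241  0.087 ] [ 0.5456 -0.1192  0.087 ] (array([ 0.5484, -0.1245,  0.0823]), np.float64(0.0002866584921076342))
lid corners top/side
edge +y (array([ 0.5546, -0.2181,  0.2548]), np.float64(0.004836402059705437))
edge -y (array([ 0.5494, -0.3458,  0.2578]), np.float64(0.001313093109094548))
hinge +y (array([ 0.6303, -0.2222,  0.1094]), np.float64(0.003185019159701715))
bottle [0.5922 0.297  0.178 ] [0.5856 0.3031 0.178 ] (array([0.5939, 0.2989, 0.1682]), np.float64(0.0006528581545585559))
top [153 221   9   6  21] [157.5714 223.6667]
side [149 281  40  42 972] [171.1584 304.5031]
tray rim [array([0.6438, 0.364 ]), array([0.6982, 0.0769]), array([0.4671, 0.0294]), array([0.4115, 0.3183])]
brush side/top tri stand
[0.7632 0.218  0.06  ]
```

The rinser geometry is consistent: yaw is about -2.5°, basin sides measure 188 × 171 mm, and lid length is about 168 mm at about 62° open. The two bottle estimates differ by about 6 mm, so I'll refine them using the tangents of the sleeve and the ring contour.

```bash
python3 - <<'E'
from h import *
np.set_printoptions(precision=4,suppress=True)
for n in("top","side"):
    im=cv2.imread(f"pics/{n}0.png"); hsv=cv2.cvtColor(im,cv2.COLOR_BGR2HSV)
    m=((hsv[...,0]<14)|(hsv[...,0]>165))&(hsv[...,1]>(95))&(hsv[...,2]>25)
    box=(140,190,175,235) if n=="top" else (140,255,200,330)
    mm=np.zeros_like(m);mm[box[1]:box[3],box[0]:box[2]]=m[box[1]:box[3],box[0]:box[2]]
    ys,xs=np.nonzero(mm); print(n,len(xs),xs.min(),xs.max(),ys.min(),ys.max())
    o=ray(n,(0,0))[0]; print("cam",o)
    pts=[(x+dx,y+dy) for x,y in zip(xs,ys) for dx in(-.5,.5) for dy in(-.5,.5)]
    b=[]
    for p in pts:
        d=ray(n,p)[1]; b.append(np.arctan2(d[1],d[0]))
    b=np.unwrap(np.array(b)); lo,hi=np.percentile(b,[.5,99.5]); mid=(lo+hi)/2; D=.028/np.sin((hi-lo)/2)
    print("bearing",lo,hi,mid,"D",D,"axis",o[:2]+D*np.array([np.cos(mid),np.sin(mid)]), "line dir",np.cos(mid),np.sin(mid))
    # at the candidate distances
t=cv2.imread("pics/top0.png");s=cv2.imread("pics/side0.png")
t=cv2.convertScaleAbs(t,alpha=2)
crop(t,140,190,180,235,12,"pics/b_t.png"); crop(s,135,255,205,345,6,"pics/b_s.png")
crop(t,300,215,345,260,12,"pics/r_t.png"); crop(s,305,180,360,230,10,"pics/r_s.png")
E
```

```text
top 139 152 170 208 226
cam [0.3364 0.0033 1.4789]
bearing 0.7845968681844823 0.9196647290771827 0.8521307986308324 D 0.41492172937207417 axis [0.6095 0.3156] line dir 0.6583808215766137 0.7526849897401323
side 1024 148 189 276 322
cam [0.2003 0.5115 0.6506]
bearing -0.5549257553868286 -0.4311897663127993 -0.493057760849814 D 0.45286533934570045 axis [0.5992 0.2972] line dir 0.8808896745774679 -0.47332164668732685
```

View pics/b_t.png

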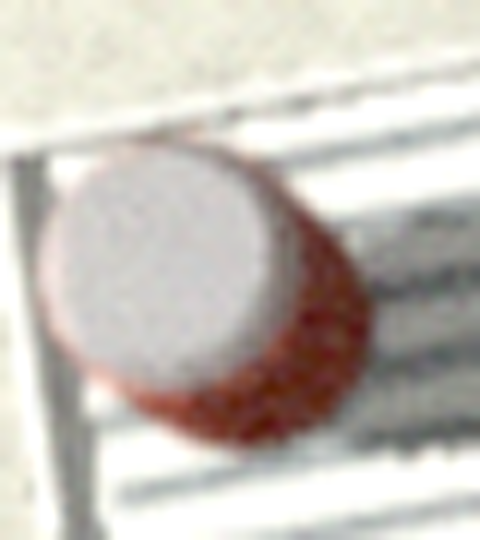

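View pics/b_s.png

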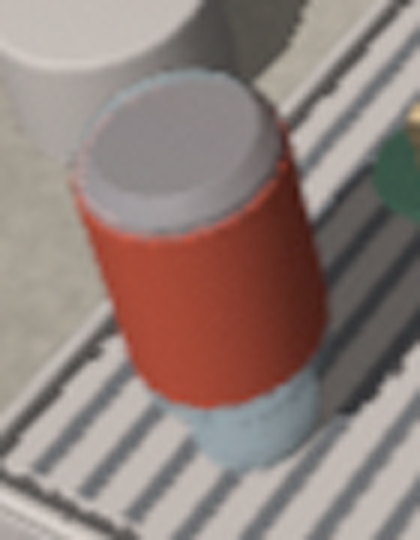

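View pics/r_t.png

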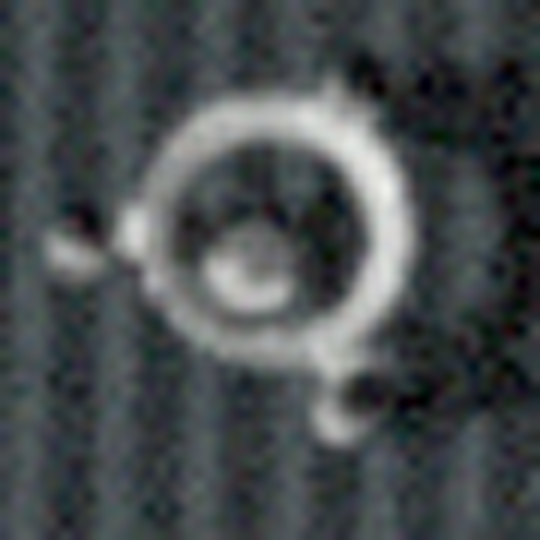

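View pics/r_s.png

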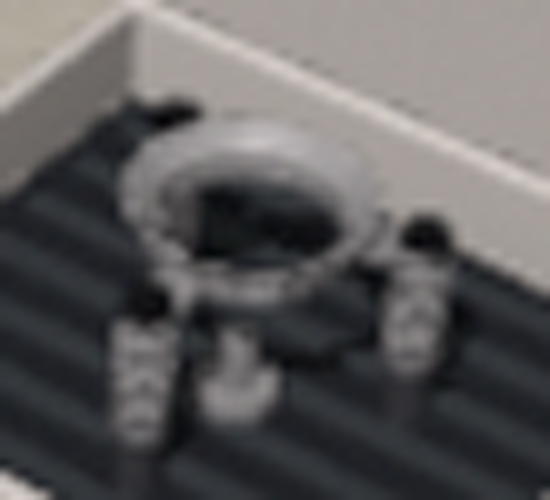

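The crops give these centres: sleeve top circle at about (154.4, 212.4) in the top view, and ring at about (322.8, 233.6) in the top view and (329.5, 199.3) in the side view.

```bash
python3 - <<'E'
from h import *
np.set_printoptions(precision=4,suppress=True)
print("ring",onz("top",(322.8,233.6),.086),onz("side",(329.5,199.3),.087),tri((329.5,199.3),(322.8,233.6)))
b=onz("top",(154.4,212.4),.168);print("bottle top",b)
# side bearing line at that point
o=np.array([.2003,.5115]);d=np.array([.88089,-.47332]);nn=np.array([-d[1],d[0]])
print("off side line",nn@(b[:2]-o), "dist", d@(b[:2]-o))
# predicted side outline of sleeve for candidate
for c in [(.592,.299),(.595,.299),(.592,.302),(.589,.299)]:
    for n in("side","top"):
        P=np.array([proj(n,(c[0]+.028*np.cos(a),c[1]+.028*np.sin(a),z)) for z in(.096,.168) for a in np.linspace(0,6.28,120)])
        print(c,n,P.min(0),P.max(0))
# neck/mouth lowest point prediction
print(proj("side",(.592,.299,.05)))
E
```

```text
ring [ 0.5476 -0.1253  0.086 ] [ 0.5473 -0.1226  0.087 ] (array([ 0.5482, -0.1252,  0.0848]), np.float64(0.0008726039103079933))
bottle top [0.5922 0.2979 0.168 ]
off side line -0.0027150751555252996 dist 0.44633030269200913
(0.592, 0.299) side [147.532  267.5752] [190.8015 323.204 ]
(0.592, 0.299) top [142.5543 201.4009] [170.8091 228.3303]
(0.595, 0.299) side [146.3109 266.7373] [189.5867 322.2475]
(0.595, 0.299) top [142.5982 200.2193] [170.8396 227.1891]
(0.592, 0.302) side [145.9682 268.6838] [189.4806 324.4633]
(0.592, 0.302) top [141.3352 201.4111] [169.6536 228.341 ]
(0.589, 0.299) side [148.7588 268.4169] [192.0215 324.1647]
(0.589, 0.299) top [142.5103 202.5835] [170.7785 229.4724]
[178.5939 324.8656]
```

Both views agree to about 2 mm: bottle (0.593, 0.299), ring (0.5475, -0.1245). Next is the approach to the lid, and a helper that converts world goals into rows.

```bash
cat > rows.py <<'E'
from h import *
from scipy.spatial.transform import Rotation as R
def Rgoal(yaw):  # tool down, tool x at yaw deg
    a=np.radians(yaw); x=np.array([np.cos(a),np.sin(a),0]); z=np.array([0,0,-1.]); return np.c_[x,np.cross(z,x),z]
def rows(goals,yaw=-2.5):
    s=bot.read_state(); M=np.array(s["tcp_rot"]);p=np.array(s["position"])
    rv=R.from_matrix(M.T@Rgoal(yaw)).as_rotvec()/(np.pi/2)
    for g in goals: print(np.round(np.r_[M.T@(np.array(g)-p)/.2,rv],3).tolist())
H=np.array([.5475,-.1245])-.0675*np.array([.0436,.999]); H=H+.085*np.array([.999,-.0436])-.09*np.array([.0436,.999])
H=np.r_[H,.1055]
def lid(deg,r=.145,half=.0095,tip=.019,):
    t=np.radians(deg); dx=-r*np.cos(t)+.007*np.sin(t)+half; dz=r*np.sin(t)+.007*np.cos(t)+tip
    return H+dx*np.array([.999,-.0436,0])+np.array([0,0,dz])
E
python3 - <<'E'
from rows import *
np.set_printoptions(precision=4,suppress=True)
print(H,lid(80),lid(0),proj("side",H),proj("top",H))
p=np.array(bot.read_state()["position"])
rows([p+[0,0,.13], [.42,-.45,.36],[.62,-.285,.36],lid(80)])
E
```

```text
[ 0.6255 -0.2855  0.1055] [ 0.6168 -0.2852  0.2685] [ 0.4902 -0.2796  0.1315] [337.733  151.4818] [383.8544 202.4519]
[0.0, -0.001, -0.65, -0.001, 0.0, 0.297]
[0.991, -0.21, -0.781, -0.001, 0.0, 0.297]
[2.242, -0.552, -0.78, -0.001, 0.0, 0.297]
[2.227, -0.557, -0.322, -0.001, 0.0, 0.297]
```

carry_out --pt "0.1 -0.02 -0.3 0 0 0.1" --pt "0.3 -0.07 -0.6 0 0 0.2" --pt "0.6 -0.13 -0.78 0 0 0.297" --pt "0.8 -0.17 -0.78 0 0 0.297" --pt "0.95 -0.21 -0.78 0 0 0.297" --pt "0.99 -0.21 -0.78 0 0 0.297" --pt "0.99 -0.21 -0.78 0 0 0.297" --jaw -1

```text
time_s: 0.98
position: [0.4194, -0.4502, 0.3592]
tcp_rot: [[0.999, -0.043, -0.002], [-0.043, -0.999, 0.002], [-0.002, -0.002, -1.0]]
force: [-0.1, -0.7, -0.2]
opening: 0.288
```

```bash
python3 - <<'E'
from rows import *
rows([[.62,-.285,.36],lid(80)])
print(bot.read_state()["joint_positions"])
E
```

```text
[0.966, -0.868, -0.004, -0.001, 0.001, 0.0]
[0.951, -0.866, 0.454, -0.001, 0.001, 0.0]
[-5.74123734e+01  2.21353738e+01  7.11310131e+01 -5.84277815e-03
  8.68976310e+01  3.50677435e+01]
```

carry_out --pt "0.2 -0.18 0 0 0 0" --pt "0.4 -0.36 0 0 0 0" --pt "0.6 -0.54 0 0 0 0" --pt "0.8 -0.72 0 0 0 0" --pt "0.95 -0.85 0 0 0 0" --pt "0.95 -0.866 0.1 0 0 0" --pt "0.95 -0.866 0.25 0 0 0" --pt "0.95 -0.866 0.4 0 0 0" --pt "0.95 -0.866 0.45 0 0 0" --pt "0.95 -0.866 0.45 0 0 0"

```text
time_s: 2.22
position: [0.6159, -0.2862, 0.2685]
tcp_rot: [[0.999, -0.045, -0.003], [-0.045, -0.999, 0.003], [-0.003, -0.003, -1.0]]
force: [-0.4, -0.2, -0.6]
opening: 0.005
```

```bash
python3 - <<'E'
from rows import *
s=bot.capture("side");t=bot.capture("top")
crop(s,280,60,440,230,3,"pics/s1.png");crop(cv2.convertScaleAbs(t,alpha=1.8),300,160,460,290,4,"pics/t1.png")
print("j",bot.read_state()["position"],bot.read_state()["force"])
rows([lid(d) for d in (75,70,65,60,55,50)])
E
```

```text
j [ 0.61705363 -0.28627617  0.27053099] [-0.02285425  0.88399242  0.32604007]
[-0.064, -0.005, 0.021, -0.001, -0.0, -0.0]
[-0.125, -0.005, 0.037, -0.001, -0.0, -0.0]
[-0.185, -0.005, 0.058, -0.001, -0.0, -0.0]
[-0.242, -0.005, 0.085, -0.001, -0.0, -0.0]
[-0.297, -0.005, 0.116, -0.001, -0.0, -0.0]
[-0.349, -0.005, 0.152, -0.001, -0.0, -0.0]
```

View pics/s1.png

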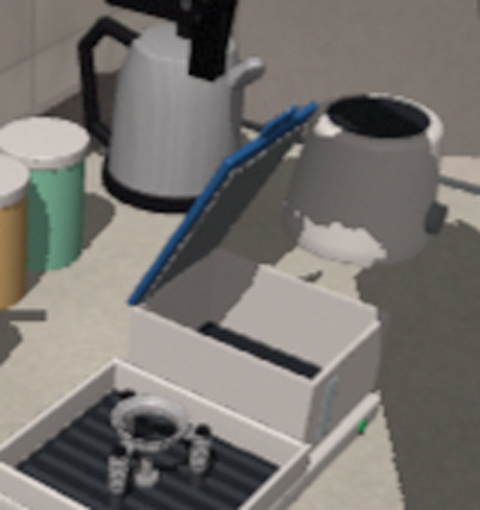

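View pics/t1.png

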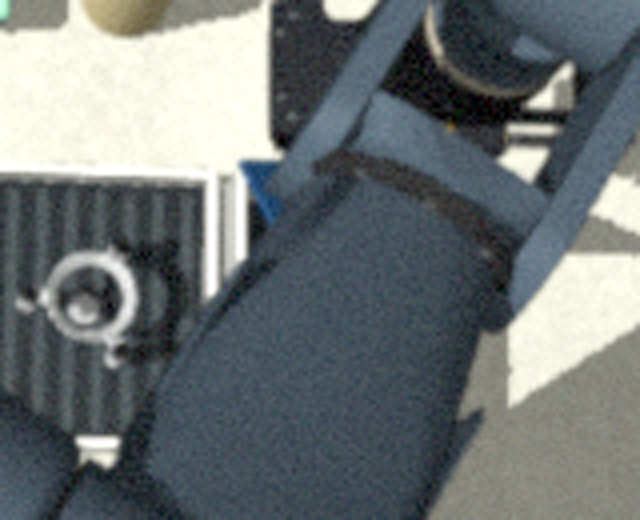

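The fingers are behind the still-open lid, clear of it: the tips are at (208,75) in the side crop and the lid edge at (270,130). I'll push it along its arc.

```bash
python3 - <<'E'
from rows import *
rows([lid(d) for d in [73,68]+list(range(64,28,-2))])
E
```

```text
[-0.089, -0.005, 0.027, -0.001, -0.0, -0.0]
[-0.149, -0.005, 0.045, -0.001, -0.0, -0.0]
[-0.197, -0.005, 0.063, -0.001, -0.0, -0.0]
[-0.22, -0.005, 0.074, -0.001, -0.0, -0.0]
[-0.242, -0.005, 0.085, -0.001, -0.0, -0.0]
[-0.265, -0.005, 0.097, -0.001, -0.0, -0.0]
[-0.287, -0.005, 0.109, -0.001, -0.0, -0.0]
[-0.308, -0.005, 0.123, -0.001, -0.0, -0.0]
[-0.329, -0.005, 0.137, -0.001, -0.0, -0.0]
[-0.349, -0.005, 0.152, -0.001, -0.0, -0.0]
[-0.369, -0.005, 0.168, -0.001, -0.0, -0.0]
[-0.389, -0.005, 0.184, -0.001, -0.0, -0.0]
[-0.407, -0.005, 0.201, -0.001, -0.0, -0.0]
[-0.426, -0.005, 0.219, -0.001, -0.0, -0.0]
[-0.443, -0.005, 0.237, -0.001, -0.0, -0.0]
[-0.46, -0.005, 0.256, -0.001, -0.0, -0.0]
[-0.476, -0.005, 0.276, -0.001, -0.0, -0.0]
[-0.492, -0.005, 0.296, -0.001, -0.0, -0.0]
[-0.507, -0.005, 0.316, -0.001, -0.0, -0.0]
[-0.521, -0.005, 0.337, -0.001, -0.0, -0.0]
```

carry_out --pt "-0.089 -0.005 0.027 0 0 0" --pt "-0.149 -0.005 0.045 0 0 0" --pt "-0.197 -0.005 0.063 0 0 0" --pt "-0.22 -0.005 0.074 0 0 0" --pt "-0.242 -0.005 0.085 0 0 0" --pt "-0.265 -0.005 0.097 0 0 0" --pt "-0.287 -0.005 0.109 0 0 0" --pt "-0.308 -0.005 0.123 0 0 0" --pt "-0.329 -0.005 0.137 0 0 0" --pt "-0.349 -0.005 0.152 0 0 0" --pt "-0.369 -0.005 0.168 0 0 0" --pt "-0.389 -0.005 0.184 0 0 0"

```text
time_s: 3.82
position: [0.5391, -0.2818, 0.2335]
tcp_rot: [[0.999, -0.044, 0.0], [-0.044, -0.999, 0.001], [0.0, -0.001, -1.0]]
force: [-0.2, -0.0, 0.8]
opening: 0.004
```

```bash
python3 - <<'E'
from rows import *
s=bot.capture("side")
crop(s,280,60,440,230,3,"pics/s2.png")
print("j",bot.read_state()["position"],bot.read_state()["force"])
rows([lid(d) for d in list(range(43,3,-3))])
E
```

```text
j [ 0.53828481 -0.2815615   0.23294448] [-0.2271377  -0.19409591  0.31893267]
[-0.022, 0.001, 0.022, -0.001, 0.001, -0.0]
[-0.049, 0.001, 0.049, -0.001, 0.001, -0.0]
[-0.074, 0.001, 0.078, -0.001, 0.001, -0.0]
[-0.097, 0.001, 0.108, -0.001, 0.001, -0.0]
[-0.119, 0.001, 0.139, -0.001, 0.001, -0.0]
[-0.139, 0.001, 0.171, -0.001, 0.001, -0.0]
[-0.158, 0.001, 0.204, -0.001, 0.001, -0.0]
[-0.174, 0.001, 0.238, -0.001, 0.001, -0.0]
[-0.189, 0.001, 0.273, -0.001, 0.001, -0.0]
[-0.203, 0.002, 0.309, -0.001, 0.001, -0.0]
[-0.214, 0.002, 0.345, -0.001, 0.001, -0.0]
[-0.223, 0.002, 0.382, -0.001, 0.001, -0.0]
[-0.23, 0.002, 0.419, -0.001, 0.001, -0.0]
[-0.236, 0.002, 0.457, -0.001, 0.001, -0.0]
```

View pics/s2.png

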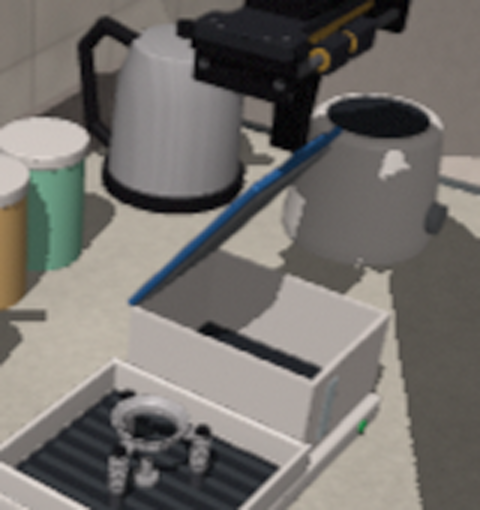

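The lid has swung down to about 45° and is following the fingertip at (290,140). I'll continue, slower near the end.

carry_out --pt "-0.022 0.001 0.022 0 0 0" --pt "-0.049 0.001 0.049 0 0 0" --pt "-0.074 0.001 0.078 0 0 0" --pt "-0.097 0.001 0.108 0 0 0" --pt "-0.119 0.001 0.139 0 0 0" --pt "-0.139 0.001 0.171 0 0 0" --pt "-0.158 0.001 0.204 0 0 0" --pt "-0.174 0.001 0.238 0 0 0" --pt "-0.189 0.001 0.273 0 0 0" --pt "-0.203 0.002 0.309 0 0 0" --pt "-0.214 0.002 0.345 0 0 0" --pt "-0.223 0.002 0.375 0 0 0" --pt "-0.225 0.002 0.395 0 0 0" --pt "-0.23 0.002 0.41 0 0 0" --pt "-0.23 0.002 0.425 0 0 0"

```text
time_s: 5.75
position: [0.4923, -0.2798, 0.1479]
tcp_rot: [[0.999, -0.044, -0.001], [-0.044, -0.999, 0.001], [-0.001, -0.001, -1.0]]
force: [0.4, -0.3, 0.6]
opening: 0.007
```

```bash
python3 - <<'E'
from rows import *
print("j",bot.read_state()["position"],bot.read_state()["force"])
rows([lid(d) for d in (6,4,2,1,0,-1)])
E
```

```text
j [ 0.492283   -0.27984718  0.14792746] [ 0.35227857 -0.34180093  0.63969528]
[-0.003, -0.001, 0.007, -0.001, 0.001, -0.0]
[-0.006, -0.001, 0.032, -0.001, 0.001, -0.0]
[-0.009, -0.0, 0.057, -0.001, 0.001, -0.0]
[-0.01, -0.0, 0.07, -0.001, 0.001, -0.0]
[-0.01, -0.0, 0.082, -0.001, 0.001, -0.0]
[-0.011, -0.0, 0.095, -0.001, 0.001, -0.0]
```

carry_out --pt "-0.005 0 0.012 0 0 0" --pt "-0.006 0 0.024 0 0 0" --pt "-0.008 0 0.036 0 0 0" --pt "-0.01 0 0.048 0 0 0" --pt "-0.01 0 0.06 0 0 0" --pt "-0.01 0 0.07 0 0 0" --pt "-0.01 0 0.08 0 0 0" --pt "-0.01 0 0.088 0 0 0" --pt "-0.01 0 0.088 0 0 0"

```text
time_s: 6.88
position: [0.4902, -0.2797, 0.1302]
tcp_rot: [[0.999, -0.044, -0.001], [-0.044, -0.999, 0.002], [-0.001, -0.002, -1.0]]
force: [-0.3, 0.6, 0.3]
opening: 0.005
```

carry_out --pt "0 0 0.005 0 0 0" --pt "0 0 0.01 0 0 0" --pt "0 0 0.015 0 0 0" --pt "0 0 0.015 0 0 0"

```text
time_s: 7.38
position: [0.4902, -0.2797, 0.1271]
tcp_rot: [[0.999, -0.044, -0.001], [-0.044, -0.999, 0.002], [-0.001, -0.002, -1.0]]
force: [-0.7, 0.8, 0.1]
opening: 0.004
```

```bash
python3 - <<'E'
from rows import *
print("j",[(bot.read_state()["position"][2],bot.read_state()["force"]) for _ in range(2)])
s=bot.capture("side")
crop(s,280,60,440,230,3,"pics/s3.png")
E
```

```text
j [(np.float64(0.12708149985812234), array([-0.68565061,  0.78307402,  0.11099505])), (np.float64(0.12708149985812234), array([-0.68565061,  0.78307402,  0.11099505]))]
```

View pics/s3.png

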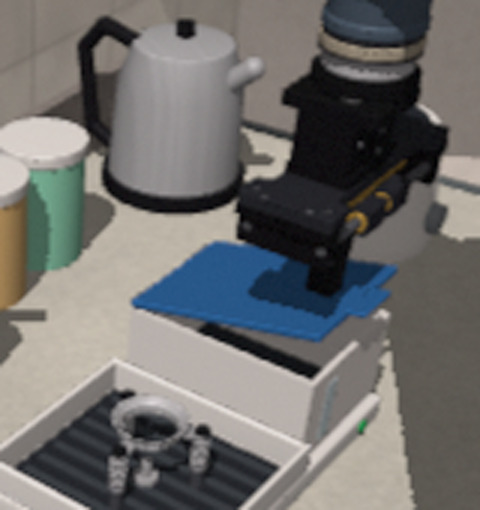

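The lid is still about 8–10° open: its front corner is at (320,338), above the tank corner at (310,380). The fingertip reads about 0.108 m. I'll check where the tip actually is.

```bash
python3 - <<'E'
from rows import *
np.set_printoptions(precision=1,suppress=True)
c=lambda p:((proj("side",p)+.5-[280,60])*3-.5)
p=np.array([.4902,-.2797,.1271])
for dz in(0,-.019,0.01): print(dz,[c(p+[dx,dy,dz]) for dx in(-.01,.01) for dy in(-.015,.015)])
ex=np.array([.999,-.0436,0]);ey=np.array([.0436,.999,0])
for deg in(0,4,8,12,16):
    t=np.radians(deg)
    print(deg,[c(H+(-.172*np.cos(t)+.007*np.sin(t))*ex+ s*.065*ey+np.array([0,0,.172*np.sin(t)+.007*np.cos(t)])) for s in(1,-1)], c(H-(.188*np.cos(t))*ex-.022*ey+np.array([0,0,.188*np.sin(t)+.007])))
print("hinge corner",c(H+.065*ey+[0,0,.007]),c(H-.065*ey+[0,0,.007]))
E
```

```text
0 [array([339.1, 304.6]), array([322.4, 321.2]), array([316.1, 296.5]), array([299.2, 312.8])]
-0.019 [array([335. , 324.4]), array([318.5, 341.2]), array([312.4, 316.2]), array([295.6, 332.7])]
0.01 [array([341.3, 293.9]), array([324.6, 310.5]), array([318.2, 285.9]), array([301.2, 302.1])]
0 [array([317.7, 378.1]), array([394.8, 305.6])] [389.3 335.5]
4 [array([319.3, 364.7]), array([396.8, 292.8])] [392.1 321.4]
8 [array([319.8, 350.9]), array([397.8, 279.6])] [393.9 306.8]
12 [array([319.3, 336.6]), array([397.9, 265.9])] [394.5 291.7]
16 [array([317.7, 322. ]), array([396.9, 252. ])] [394.1 276.1]
hinge corner [131.3 300.1] [215.4 239.1]
```

```bash
python3 - <<'E'
from rows import *
np.set_printoptions(precision=1,suppress=True)
c=lambda p:((proj("side",p)+.5-[280,60])*3-.5)
for p in ([.617,-.2862,.2705],[.5385,-.2817,.2331],[.4902,-.2797,.1271]):
    p=np.array(p)
    print(p,"tcp",c(p),"tip",c(p-[0,0,.019]),"body",c(p+[0,0,.051]))
s=bot.capture("side")
crop(s,340,110,430,190,8,"pics/s3b.png")
crop(cv2.imread("pics/s2.png"),200,60,400,260,3,"pics/s2b.png")
ex=np.array([.999,-.0436,0]);ey=np.array([.0436,.999,0])
for deg in(40,45,50,55):
    t=np.radians(deg)
    print(deg,[c(H+(-.172*np.cos(t)+.007*np.sin(t))*ex+ s*.065*ey+np.array([0,0,.172*np.sin(t)+.007*np.cos(t)])) for s in(1,-1)])
E
```

```text
[ 0.6 -0.3  0.3] tcp [202.7  94.8] tip [200.2 118. ] body [209.7  29.3]
[ 0.5 -0.3  0.2] tcp [284.9 169. ] tip [281.3 191.6] body [295.1 105. ]
[ 0.5 -0.3  0.1] tcp [319.3 308.7] tip [315.4 328.6] body [330.2 252.7]
40 [array([286.6, 232.2]), array([370.1, 167.9])]
45 [array([275.7, 214.4]), array([360.2, 151.5])]
50 [array([263.4, 197.3]), array([349. , 135.8])]
55 [array([250.1, 181.3]), array([336.7, 121.1])]
```

View pics/s3b.png

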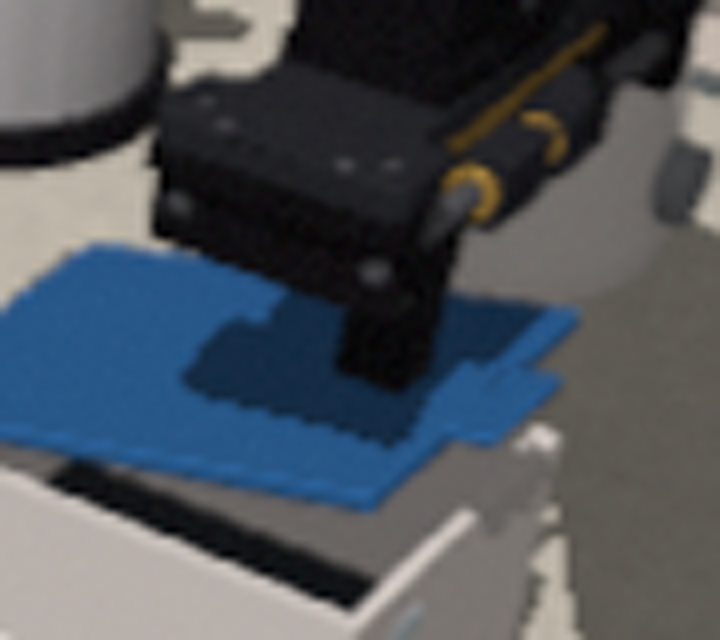

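View pics/s2b.png

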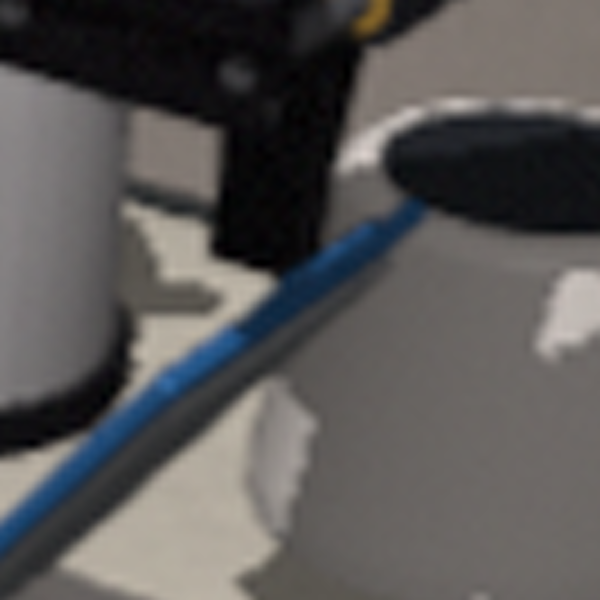

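The gripper's visible tip is consistently about 34 mm higher than the reported TCP and the 19 mm offset imply (40 px in the first view, and a lid angle of 11.6° in this one). I'll keep lowering the lid using force and vision, and recheck the offset with the jaws open before grasping.

carry_out --pt "0 0 0.012 0 0 0" --pt "-0.002 0 0.024 0 0 0" --pt "-0.004 0 0.036 0 0 0" --pt "-0.005 0 0.048 0 0 0" --pt "-0.006 0 0.06 0 0 0" --pt "-0.008 0 0.072 0 0 0" --pt "-0.01 0 0.084 0 0 0" --pt "-0.012 0 0.096 0 0 0" --pt "-0.013 0 0.108 0 0 0" --pt "-0.014 0 0.12 0 0 0" --pt "-0.015 0 0.13 0 0 0" --pt "-0.015 0 0.14 0 0 0" --pt "-0.015 0 0.14 0 0 0"

```text
time_s: 9.1
position: [0.4873, -0.2795, 0.0989]
tcp_rot: [[0.999, -0.044, -0.001], [-0.044, -0.999, 0.002], [-0.001, -0.002, -1.0]]
force: [0.2, 0.4, 0.2]
opening: 0.006
```

```bash
python3 - <<'E'
from rows import *
print(bot.read_state()["force"])
s=bot.capture("side")
crop(s,280,60,440,230,3,"pics/s4.png")
E
```

```text
[0.18717014 0.36851101 0.23438903]
```

View pics/s4.png

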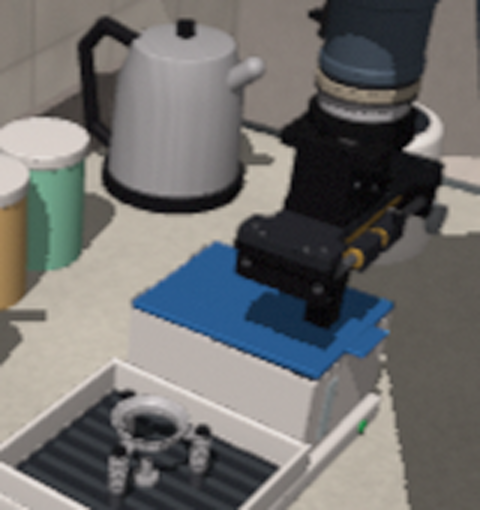

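carry_out --pt "0 0 0.006 0 0 0" --pt "0 0 0.012 0 0 0" --pt "0 0 0.018 0 0 0" --pt "0 0 0.024 0 0 0" --pt "0 0 0.024 0 0 0"

```text
time_s: 9.78
position: [0.4873, -0.2796, 0.0948]
tcp_rot: [[0.999, -0.044, -0.001], [-0.044, -0.999, 0.001], [-0.001, -0.001, -1.0]]
force: [-2.4, 0.1, 5.0]
opening: 0.006
```

carry_out --pt "0 0 0.005 0 0 0" --pt "0 0 0.01 0 0 0" --pt "0 0 0.01 0 0 0"

```text
time_s: 10.15
position: [0.4873, -0.2797, 0.0947]
tcp_rot: [[0.999, -0.044, -0.0], [-0.044, -0.999, 0.001], [-0.001, -0.001, -1.0]]
force: [-3.1, 2.0, 12.9]
opening: 0.0
```

```bash
python3 - <<'E'
from rows import *
print(bot.read_state()["force"],bot.read_state()["position"])
s=bot.capture("side")
crop(s,330,120,420,220,6,"pics/s5.png")
E
```

```text
[-3.12386587  2.04228029 12.89964632] [ 0.48734037 -0.27965316  0.09471177]
```

View pics/s5.png

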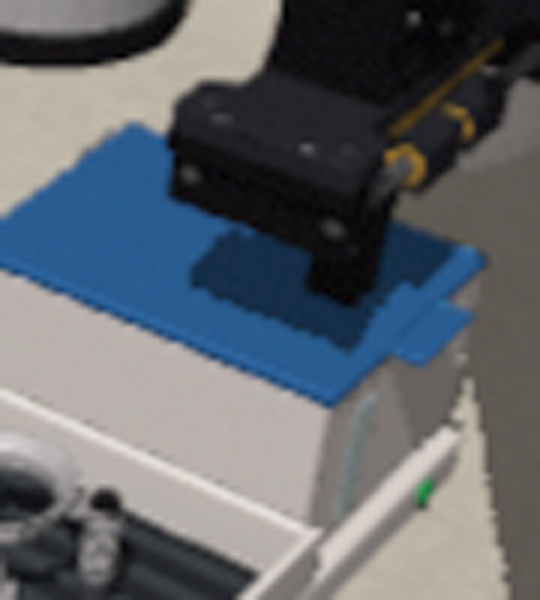

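The lid is flush and rigid: force rose to 13 N with no further travel. The contact shows the true tip is at z ≈ 0.1125 while the reported TCP is 0.0947, so there's a vertical discrepancy of about 37 mm. I'll lift off and check the fingers by camera with the jaws open.

carry_out --pt "0 0 -0.1 0 0 0" --pt "0 0 -0.3 0 0 0" --pt "0 0 -0.6 0 0 0" --pt "0 0 -0.85 0 0 0" --pt "0 0 -0.9 0 0 0" --pt "0 0 -0.9 0 0 0" --jaw 1

```text
time_s: 10.95
position: [0.4874, -0.2796, 0.2748]
tcp_rot: [[0.999, -0.044, 0.0], [-0.044, -0.999, 0.0], [0.0, -0.0, -1.0]]
force: [-0.1, -0.1, -0.3]
opening: 0.604
```

```bash
python3 - <<'E'
from rows import *
np.set_printoptions(precision=2,suppress=True)
print([proj("side",(.4873+dx,-.2797+dy,.1125)) for dx in(-.01,.01) for dy in (-.015,.015)])
s=bot.capture("side");t=bot.capture("top")
cv2.imwrite("pics/s6.png",s);cv2.imwrite("pics/t6.png",cv2.convertScaleAbs(t,alpha=1.8))
p=bot.read_state()["position"];print(p)
rows([[.5,0,.29],[.5,.2,.29],[.593,.299,.29]])
E
```

```text
[array([392.76, 166.68]), array([387.25, 172.3 ]), array([385.16, 163.96]), array([379.57, 169.46])]
[ 0.49 -0.28  0.27]
[0.006, -1.396, -0.082, -0.002, 0.002, -0.0]
[-0.038, -2.396, -0.078, -0.002, 0.002, -0.0]
[0.405, -2.911, -0.078, -0.002, 0.002, -0.0]
```

View pics/s6.png

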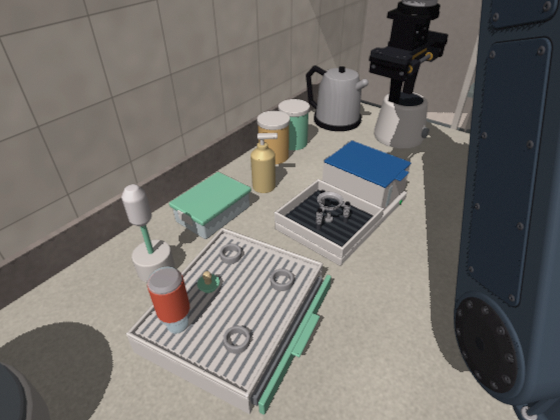

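View pics/t6.png

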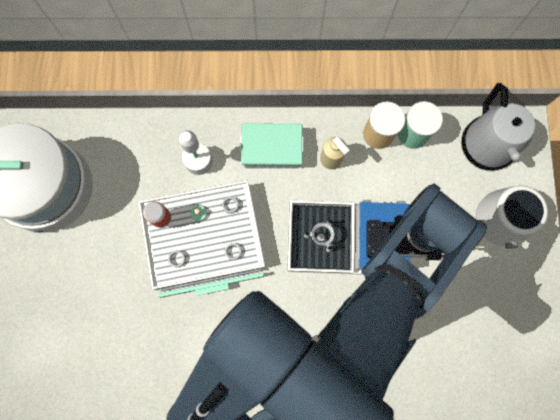

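The lid stays shut on its own, with its blue surface level on the tank at (370,160). Now I'll move toward the bottle, high up.

carry_out --pt "0 -0.25 -0.08 0 0 0" --pt "0 -0.5 -0.08 0 0 0" --pt "0 -0.75 -0.08 0 0 0" --pt "0.01 -1 -0.08 0 0 0"

```text
time_s: 11.55
position: [0.496, -0.0773, 0.2872]
tcp_rot: [[0.999, -0.045, -0.008], [-0.045, -0.999, 0.005], [-0.008, -0.005, -1.0]]
force: [1.2, 0.2, -0.8]
opening: 0.998
```

carry_out --pt "0 -0.25 0 0 0 0" --pt "0 -0.5 0 0 0 0" --pt "0 -0.75 0 0 0 0" --pt "0 -1 0 0 0 0"

```text
time_s: 12.05
position: [0.5037, 0.124, 0.286]
tcp_rot: [[0.999, -0.045, -0.012], [-0.045, -0.999, 0.005], [-0.012, -0.005, -1.0]]
force: [0.7, -0.4, 0.0]
opening: 1.0
```

```bash
python3 - <<'E'
from rows import *
s=bot.read_state();print(s["position"],s["joint_positions"])
rows([[.593,.299,.25]])
E
```

```text
[0.50374322 0.12401342 0.28595667] [ 1.28127646 16.94869018 90.6635245   0.31817907 73.06764152 93.75844986]
[0.409, -0.893, 0.179, -0.003, 0.008, -0.001]
```

carry_out --pt "0.1 -0.25 0 0 0.008 0" --pt "0.25 -0.5 0 0 0.008 0" --pt "0.35 -0.75 0 0 0.008 0" --pt "0.409 -0.893 0.05 0 0.008 0" --pt "0.409 -0.893 0.1 0 0.008 0" --pt "0.409 -0.893 0.1 0 0.008 0" --pt "0.409 -0.893 0.1 0 0.008 0"

```text
time_s: 12.92
position: [0.5928, 0.2976, 0.2654]
tcp_rot: [[0.999, -0.046, -0.001], [-0.046, -0.999, 0.004], [-0.001, -0.004, -1.0]]
force: [0.4, -0.3, -0.1]
opening: 0.997
```

```bash
python3 - <<'E'
from rows import *
np.set_printoptions(precision=4,suppress=True)
p=bot.read_state()["position"]; print(p)
s=bot.capture("side");t=bot.capture("top")
crop(s,60,130,320,330,3,"pics/s7.png");crop(cv2.convertScaleAbs(t,alpha=1.8),90,150,250,270,5,"pics/t7.png")
c=lambda p:((proj("side",p)+.5-[60,130])*3-.5)
ey=np.array([.0436,.999,0])
for dz in(-.019,.018): print(dz,[c(p+s*ey*.0435+[0,0,dz]) for s in(1,-1)])
E
```

```text
[0.5928 0.2976 0.2654]
-0.019 [array([211.3204, 396.2316]), array([360.254 , 297.8398])]
0.018 [array([190.5947, 338.7358]), array([347.4648, 241.3599])]
```

View pics/s7.png

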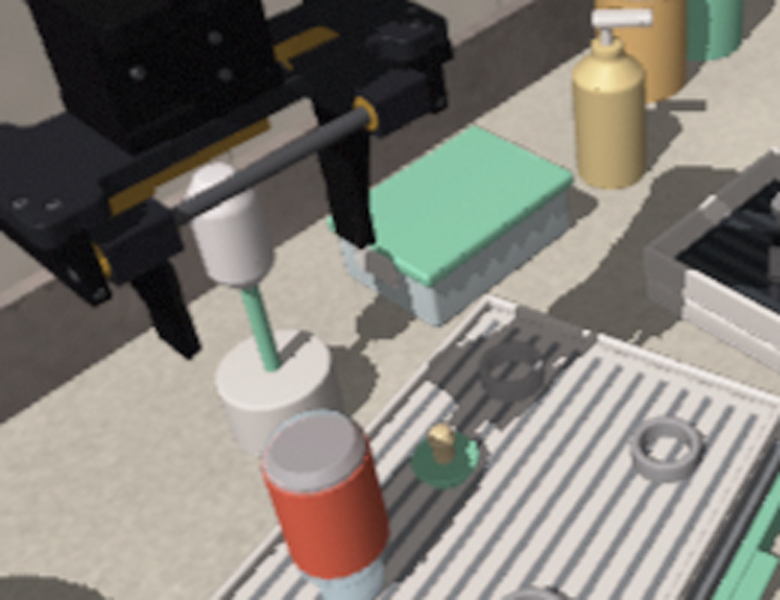

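View pics/t7.png

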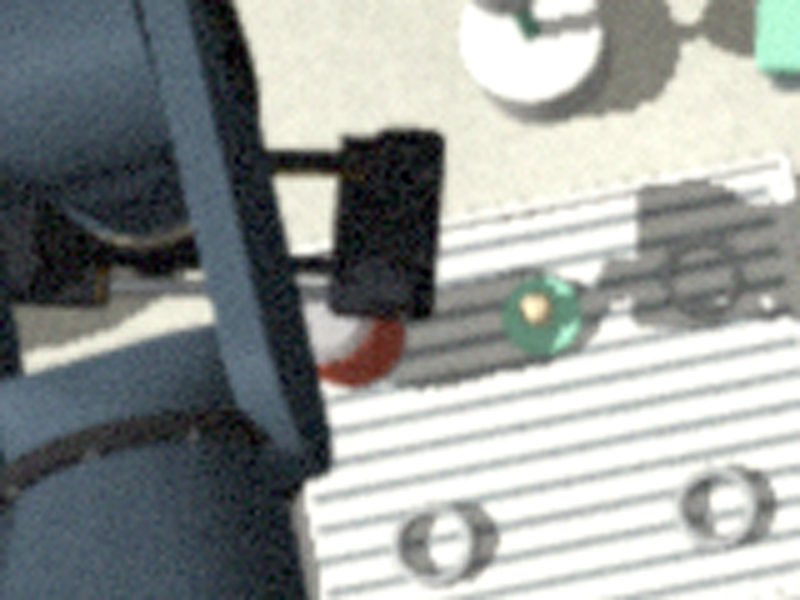

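The side view shows the fingertips at about (185,352) and (358,245) in the crop. With the +18 mm tip offset the prediction is about (177,347) and (361,233). I'll check x using the body's right end in the top view.

```bash
python3 - <<'E'
from rows import *
np.set_printoptions(precision=4,suppress=True)
for z in(.35,.38,.42):
    print(z,[onz("top",(90+x/5-.5,150+y/5-.5),z)[:2] for x,y in((440,132),(432,315),(335,310))])
c=lambda p:((proj("side",p)+.5-[60,130])*3-.5)
p=np.array([.5928,.2976,.2654+.018]);ey=np.array([-.044,-.999,0])
for s in(-1,1):
  for off in(.0435,.0585):
    for dx in(-.0095,.0095): print(s,off,dx,c(p+s*off*ey+[dx,0,0]))
for d in([.005,0,0],[0,.005,0],[0,0,.005]): print(d,c(p+d)-c(p))
s=bot.capture("side"); crop(s,100,210,190,260,8,"pics/s8.png")
E
```

```text
0.35 [array([0.6365, 0.2099]), array([0.556 , 0.2113]), array([0.5586, 0.2526])]
0.38 [array([0.6285, 0.2044]), array([0.5502, 0.2058]), array([0.5527, 0.2459])]
0.42 [array([0.6179, 0.1971]), array([0.5424, 0.1984]), array([0.5448, 0.2371])]
-1 0.0435 -0.0095 [203.6922 348.0226]
-1 0.0435 0.0095 [177.5786 329.7304]
-1 0.0585 -0.0095 [173.4846 367.0595]
-1 0.0585 0.0095 [147.4579 348.1305]
1 0.0435 -0.0095 [360.6981 249.0775]
1 0.0435 0.0095 [334.4154 233.9225]
1 0.0585 -0.0095 [384.9986 233.7633]
1 0.0585 0.0095 [358.7322 219.0679]
[0.005, 0, 0] [-6.8806 -4.3532]
[0, 0.005, 0] [-8.7525  5.8134]
[0, 0, 0.005] [-2.3301 -8.0886]
```

View pics/s8.png

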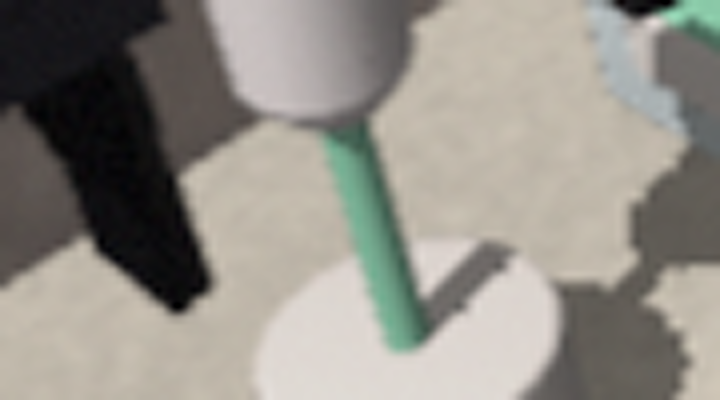

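The finger corners match the +18 mm tip offset within about 3 mm in x and y, here as well as at the lid. So the true TCP z is the reported z plus 0.037. For a true grasp height of 0.135 I'll go down to a reported z of about 0.098.

carry_out --pt "0 -0.007 0.1 0 0 0" --pt "0 -0.007 0.2 0 0 0" --pt "0 -0.007 0.3 0 0 0" --pt "0 -0.007 0.4 0 0 0" --pt "0 -0.007 0.45 0 0 0" --pt "0 -0.007 0.45 0 0 0"

```text
time_s: 13.82
position: [0.5935, 0.2994, 0.1763]
tcp_rot: [[0.999, -0.047, 0.001], [-0.047, -0.999, 0.004], [0.001, -0.004, -1.0]]
force: [0.3, -1.1, 0.3]
opening: 1.003
```

```bash
python3 - <<'E'
from rows import *
s=bot.read_state();print(s["position"],s["force"])
im=bot.capture("side"); crop(im,90,180,250,350,3,"pics/s9.png")
rows([[.593,.299,.098]])
E
```

```text
[0.5934505  0.29944209 0.17633553] [ 0.33397751 -1.07445215  0.33334035]
[-0.006, 0.006, 0.396, -0.003, -0.001, -0.002]
```

View pics/s9.png

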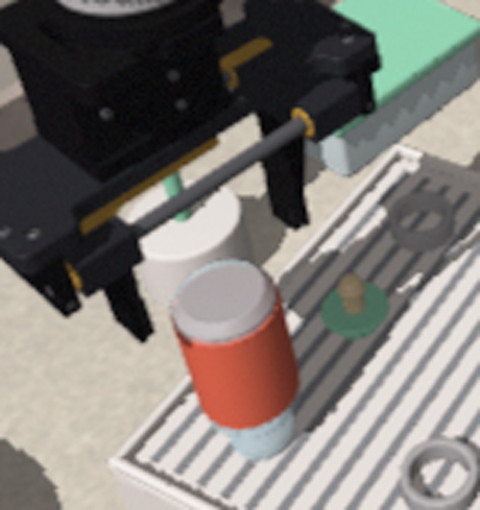

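The two fingertips, at (145,335) and (300,222), straddle the bottle base, which is centred at (228,300). I'll descend the rest of the way.

carry_out --pt "0 0.005 0.08 0 0 0" --pt "0 0.005 0.16 0 0 0" --pt "0 0.005 0.24 0 0 0" --pt "0 0.005 0.32 0 0 0" --pt "0 0.005 0.37 0 0 0" --pt "0 0.005 0.396 0 0 0" --pt "0 0.005 0.396 0 0 0"

```text
time_s: 14.75
position: [0.5941, 0.2991, 0.0976]
tcp_rot: [[0.999, -0.046, 0.002], [-0.046, -0.999, 0.005], [0.002, -0.005, -1.0]]
force: [-0.1, 0.8, 0.1]
opening: 0.997
```

```bash
python3 - <<'E'
from rows import *
s=bot.read_state();print(s["position"],s["force"])
im=bot.capture("side"); crop(im,90,200,250,350,3,"pics/s10.png")
E
```

```text
[0.59407884 0.29911836 0.0975955 ] [-0.08739277  0.82514236  0.07875234]
```

View pics/s10.png

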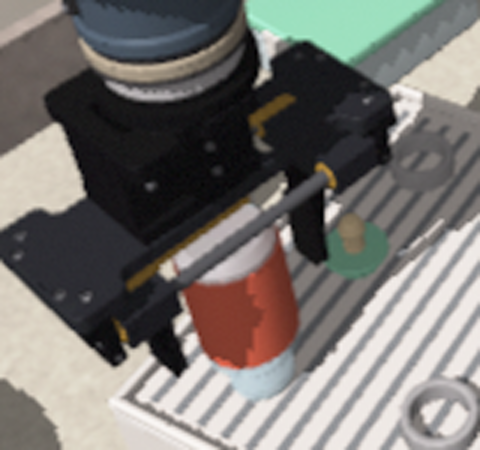

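The fingers are at mid-sleeve on both sides of the bottle, with the body clear above the base. Closing now.

carry_out --pt "0 0 0 0 0 0" --pt "0 0 0 0 0 0" --pt "0 0 0 0 0 0" --pt "0 0 0 0 0 0" --pt "0 0 0 0 0 0" --pt "0 0 0 0 0 0" --jaw -1

```text
time_s: 15.55
position: [0.5945, 0.2992, 0.0983]
tcp_rot: [[0.999, -0.046, 0.003], [-0.046, -0.999, 0.005], [0.003, -0.005, -1.0]]
force: [-0.9, 0.5, 1.0]
opening: 0.637
```

carry_out --pt "0 0 -0.02 0 0 0" --pt "0 0 -0.05 0 0 0" --pt "0 0 -0.1 0 0 0" --pt "0 0 -0.1 0 0 0"

```text
time_s: 16.05
position: [0.5954, 0.2995, 0.1197]
tcp_rot: [[0.999, -0.046, 0.006], [-0.046, -0.999, 0.006], [0.006, -0.006, -1.0]]
force: [-0.4, -1.1, -2.3]
opening: 0.634
```

```bash
python3 - <<'E'
from rows import *
s=bot.read_state();print(s["position"],s["force"],s["opening"],s["joint_positions"])
im=bot.capture("side"); crop(im,90,180,250,350,3,"pics/s11.png")
E
```

```text
[0.59542021 0.29946878 0.11971002] [-0.40521729 -1.05664322 -2.31670937] 0.6343992954403346 [ 16.99831025  38.69439567  80.36034047   0.26832297  60.52689078
 109.5232312 ]
```

View pics/s11.png

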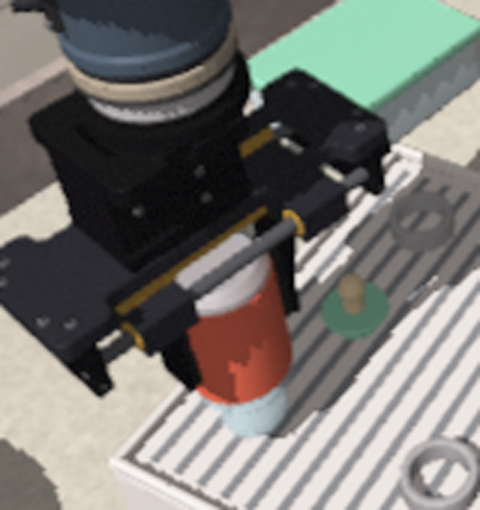

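The bottle is held (opening 0.634 × 87 mm ≈ 55 mm, about 2 N of weight) and lifted about 21 mm. I'll raise it and carry it over.

```bash
python3 - <<'E'
from rows import *
rows([[.5945,.2995,.19],[.575,.11,.19]],-2.6)
E
```

```text
[-0.001, -0.003, -0.354, -0.004, -0.003, -0.001]
[-0.054, 0.948, -0.36, -0.004, -0.003, -0.001]
```

carry_out --pt "0 0 -0.1 -0.002 -0.002 0" --pt "0 0 -0.25 -0.004 -0.003 0" --pt "0 0.05 -0.35 -0.004 -0.003 0" --pt "-0.01 0.2 -0.36 -0.004 -0.003 0" --pt "-0.02 0.38 -0.36 -0.004 -0.003 0" --pt "-0.03 0.56 -0.36 -0.004 -0.003 0" --pt "-0.04 0.74 -0.36 -0.004 -0.003 0" --pt "-0.05 0.9 -0.36 -0.004 -0.003 0" --pt "-0.055 0.95 -0.36 -0.004 -0.003 0"

```text
time_s: 17.23
position: [0.5742, 0.1074, 0.1899]
tcp_rot: [[0.999, -0.049, -0.001], [-0.049, -0.999, -0.001], [-0.001, 0.001, -1.0]]
force: [0.2, 0.3, -1.4]
opening: 0.641
```

```bash
python3 - <<'E'
from rows import *
print(bot.read_state()["force"])
rows([[.549,-.075,.19],[.549,-.1246,.19]],-2.6)
E
```

```text
[ 0.23344124  0.34188298 -1.41385587]
[-0.081, 0.917, 0.0, 0.0, 0.001, -0.002]
[-0.069, 1.165, 0.001, 0.0, 0.001, -0.002]
```

carry_out --pt "-0.015 0.15 0 0 0 0" --pt "-0.03 0.35 0 0 0 0" --pt "-0.045 0.55 0 0 0 0" --pt "-0.06 0.75 0 0 0 0" --pt "-0.075 0.9 0 0 0 0" --pt "-0.08 0.95 0 0 0 0"

```text
time_s: 17.98
position: [0.5489, -0.0826, 0.1901]
tcp_rot: [[0.999, -0.051, -0.001], [-0.051, -0.999, -0.0], [-0.001, 0.0, -1.0]]
force: [0.4, 0.5, -3.7]
opening: 0.638
```

```bash
python3 - <<'E'
from rows import *
print(bot.read_state()["force"])
rows([[.549,-.1246,.19],[.549,-.1246,.175]],-2.6)
E
```

```text
[ 0.41276139  0.50260188 -3.68704016]
[0.011, 0.21, 0.001, 0.0, 0.001, -0.004]
[0.011, 0.209, 0.076, 0.0, 0.001, -0.004]
```

carry_out --pt "0.005 0.08 0 0 0 0" --pt "0.01 0.16 0.02 0 0 0" --pt "0.011 0.205 0.05 0 0 -0.004" --pt "0.011 0.209 0.075 0 0 -0.004" --pt "0.011 0.209 0.075 0 0 -0.004" --pt "0.011 0.209 0.075 0 0 -0.004"

```text
time_s: 18.73
position: [0.5489, -0.124, 0.1751]
tcp_rot: [[0.999, -0.044, -0.001], [-0.044, -0.999, -0.0], [-0.001, 0.0, -1.0]]
force: [0.2, 0.4, -2.2]
opening: 0.637
```

```bash
python3 - <<'E'
from rows import *
np.set_printoptions(precision=2,suppress=True)
p=bot.read_state()["position"];print(np.round(p,4),bot.read_state()["force"])
s=bot.capture("side");t=bot.capture("top")
crop(s,270,90,400,240,4,"pics/s12.png");crop(cv2.convertScaleAbs(t,alpha=2),260,160,420,280,5,"pics/t12.png")
c=lambda p:((proj("side",p)+.5-[270,90])*4-.5)
a=(.5475,-.1246)
for z,r in((p[2]-.048,.018),(p[2]-.048+.046,.028)):
    P=np.array([c((a[0]+r*np.cos(k),a[1]+r*np.sin(k),z)) for k in np.linspace(0,6.28,100)]);print(z,P.min(0),P.max(0))
E
```

```text
[ 0.55 -0.12  0.18] [ 0.17  0.4  -2.18]
0.1270913657209401 [213.92 361.38] [279.05 399.61]
0.17309136572094008 [200.71 282.68] [305.56 340.74]
```

View pics/s12.png

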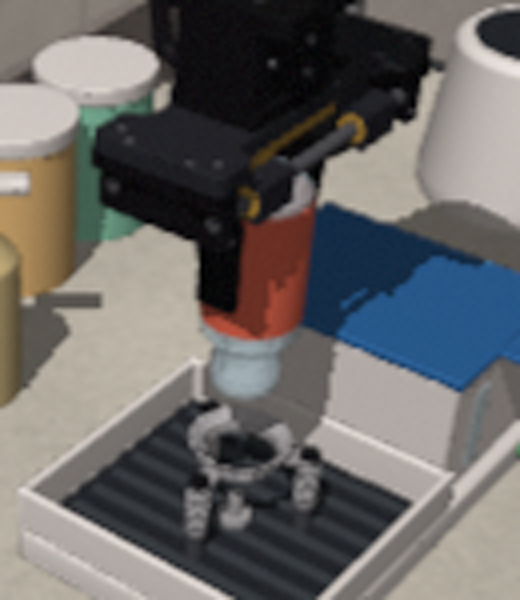

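View pics/t12.png

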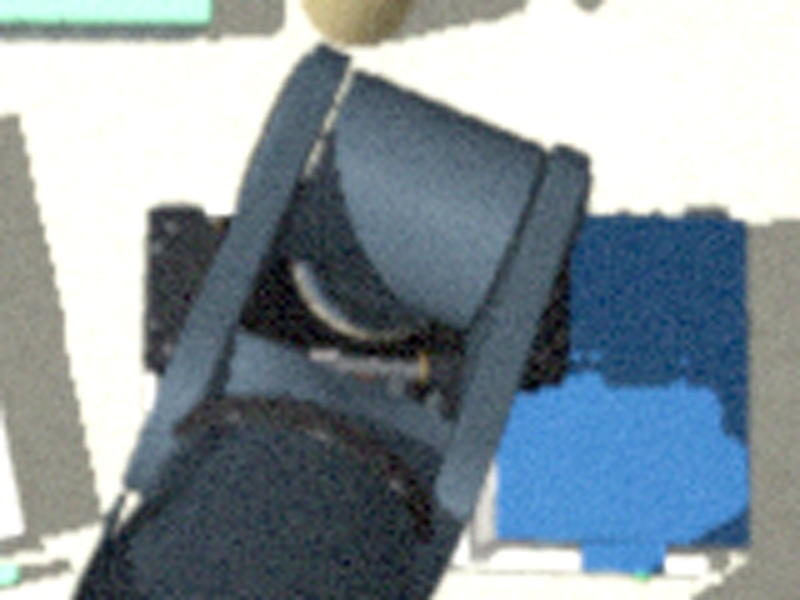

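The side view matches the bottle at the expected place: neck at x 211–279 with its bottom at y 399, against a predicted 214–279 and 399.6. I'll compare the ring with the same camera for alignment.

```bash
python3 - <<'E'
from rows import *
np.set_printoptions(precision=1,suppress=True)
s=bot.capture("side")
crop(s,305,165,360,225,10,"pics/s13.png")
c=lambda p:((proj("side",p)+.5-[305,165])*10-.5)
for a in((.5475,-.1246),(.5475,-.1226),(.5455,-.1246)):
    for r,z in((.0275,.087),(.018,.127)):
        P=np.array([c((a[0]+r*np.cos(k),a[1]+r*np.sin(k),z)) for k in np.linspace(0,6.28,100)]);print(a,r,P.min(0),P.max(0))
E
```

```text
(0.5475, -0.1246) 0.0275 [132.9 270.4] [374.6 418.9]
(0.5475, -0.1246) 0.018 [185.5 154.5] [348.3 250.1]
(0.5475, -0.1226) 0.0275 [128.1 274.5] [370.  423.4]
(0.5475, -0.1226) 0.018 [180.7 158.6] [343.7 254.5]
(0.5455, -0.1246) 0.0275 [140.2 273.5] [382.2 422.3]
(0.5455, -0.1246) 0.018 [193.1 157.6] [356.1 253.4]
```

View pics/s13.png

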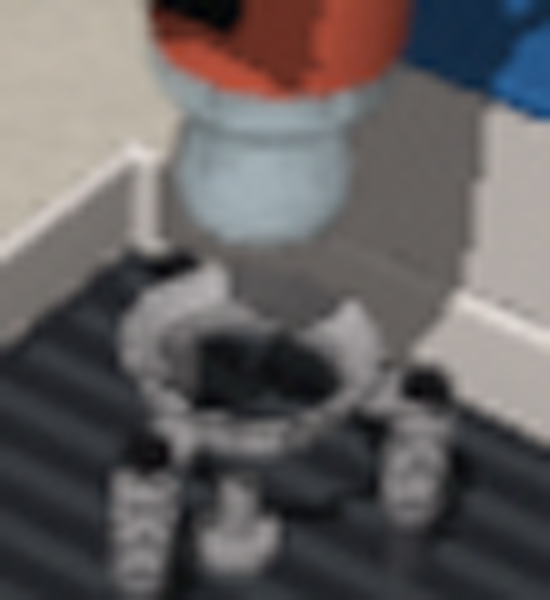

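Alignment is good in the side view: neck-to-ring offset is 12 px against 13 expected in the ×10 crop, so well under 1 mm. I'll lower the bottle, slowing down near contact (expected at reported z ≈ 0.099).

carry_out --pt "0 0 0.03 0 0 0" --pt "0 0 0.06 0 0 0" --pt "0 0 0.1 0 0 0" --pt "0 0 0.14 0 0 0" --pt "0 0 0.18 0 0 0" --pt "0 0 0.22 0 0 0" --pt "0 0 0.26 0 0 0" --pt "0 0 0.29 0 0 0" --pt "0 0 0.31 0 0 0" --pt "0 0 0.32 0 0 0" --pt "0 0 0.32 0 0 0"

```text
time_s: 20.25
position: [0.5491, -0.1242, 0.1114]
tcp_rot: [[0.999, -0.044, -0.0], [-0.044, -0.999, -0.001], [-0.0, 0.001, -1.0]]
force: [0.6, -0.2, -2.2]
opening: 0.641
```

```bash
python3 - <<'E'
from rows import *
np.set_printoptions(precision=4,suppress=True)
s=bot.read_state();print(s["position"],s["force"],s["moment"])
im=bot.capture("side"); crop(im,295,145,370,225,8,"pics/s14.png")
rows([[.549,-.1246,.099]],-2.5)
E
```

```text
[ 0.5491 -0.1242  0.1114] [ 0.5586 -0.1983 -2.1841] [-0.0151  0.0557  0.006 ]
[-0.001, 0.002, 0.063, 0.0, 0.0, -0.0]
```

View pics/s14.png

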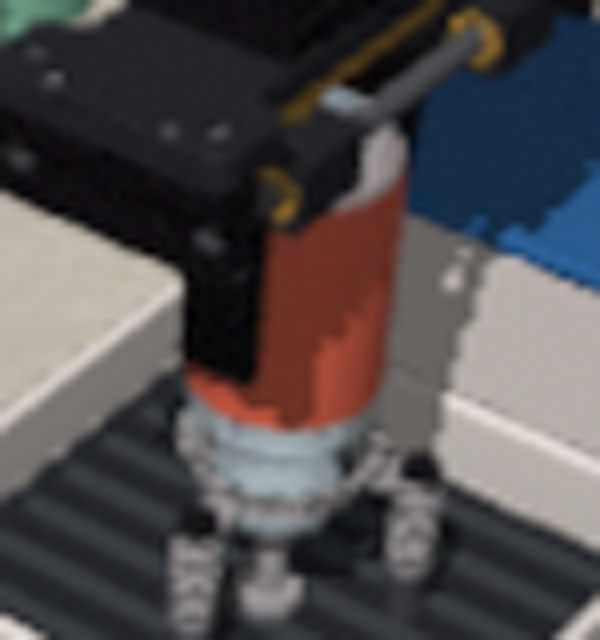

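The neck has entered the bore without contact: force is -2.2 N, just the bottle's weight. I'll continue at about 1.5 mm per row.

carry_out --pt "0 0 0.01 0 0 0" --pt "0 0 0.02 0 0 0" --pt "0 0 0.03 0 0 0" --pt "0 0 0.038 0 0 0" --pt "0 0 0.046 0 0 0" --pt "0 0 0.054 0 0 0" --pt "0 0 0.062 0 0 0" --pt "0 0 0.062 0 0 0"

```text
time_s: 21.3
position: [0.5488, -0.1242, 0.0993]
tcp_rot: [[0.999, -0.044, -0.001], [-0.044, -0.999, -0.001], [-0.001, 0.001, -1.0]]
force: [-2.3, 0.5, 1.7]
opening: 0.64
```

carry_out --pt "0 0 0.007 0 0 0" --pt "0 0 0.014 0 0 0" --pt "0 0 0.021 0 0 0" --pt "0 0 0.021 0 0 0"

```text
time_s: 21.8
position: [0.5488, -0.1242, 0.0951]
tcp_rot: [[0.999, -0.044, -0.001], [-0.044, -0.999, -0.001], [-0.001, 0.001, -1.0]]
force: [-1.3, 0.2, 3.0]
opening: 0.642
```

Contact came at a reported z of about 0.099, as expected. The ring is moving: +3 N net, about 5 N of spring force minus the bottle's weight. I'll press on gently with a slight -x correction.

carry_out --pt "-0.002 0 0.008 0 0 0" --pt "-0.004 0 0.016 0 0 0" --pt "-0.004 0 0.024 0 0 0" --pt "-0.004 0 0.032 0 0 0" --pt "-0.004 0 0.04 0 0 0" --pt "-0.004 0 0.048 0 0 0" --pt "-0.004 0 0.048 0 0 0"

```text
time_s: 22.68
position: [0.5481, -0.1242, 0.0855]
tcp_rot: [[0.999, -0.044, -0.001], [-0.044, -0.999, -0.0], [-0.001, 0.001, -1.0]]
force: [-1.0, 1.4, 6.1]
opening: 0.64
```

carry_out --pt "0 0 0.006 0 0 0" --pt "0 0 0.012 0 0 0" --pt "0 0 0.012 0 0 0"

```text
time_s: 23.05
position: [0.5481, -0.1241, 0.0831]
tcp_rot: [[0.999, -0.044, -0.001], [-0.044, -0.999, -0.0], [-0.001, 0.0, -1.0]]
force: [-0.4, 1.3, 5.2]
opening: 0.641
```

Travel is about 16.5 mm. I'll go on in 0.5 mm steps and watch for the stop, where force should rise sharply.

carry_out --pt "0 0 0.003 0 0 0" --pt "0 0 0.006 0 0 0" --pt "0 0 0.006 0 0 0"

```text
time_s: 23.42
position: [0.5481, -0.1241, 0.0821]
tcp_rot: [[0.999, -0.044, -0.001], [-0.044, -0.999, -0.0], [-0.001, 0.001, -1.0]]
force: [-1.3, 1.4, 5.3]
opening: 0.634
```

carry_out --pt "0 0 0.002 0 0 0" --pt "0 0 0.004 0 0 0" --pt "0 0 0.004 0 0 0"

```text
time_s: 23.8
position: [0.5481, -0.1241, 0.0815]
tcp_rot: [[0.999, -0.044, -0.001], [-0.044, -0.999, -0.001], [-0.001, 0.001, -1.0]]
force: [-1.3, 2.2, 6.5]
opening: 0.64
```

carry_out --pt "0 0 0.002 0 0 0" --pt "0 0 0.004 0 0 0" --pt "0 0 0.004 0 0 0"

```text
time_s: 24.18
position: [0.5481, -0.1241, 0.081]
tcp_rot: [[0.999, -0.044, -0.001], [-0.044, -0.999, -0.001], [-0.001, 0.001, -1.0]]
force: [-1.3, 1.0, 5.0]
opening: 0.637
```

carry_out --pt "0 0 0.002 0 0 0" --pt "0 0 0.004 0 0 0" --pt "0 0 0.004 0 0 0"

```text
time_s: 24.55
position: [0.5481, -0.1241, 0.0809]
tcp_rot: [[0.999, -0.044, -0.0], [-0.044, -0.999, -0.001], [-0.0, 0.001, -1.0]]
force: [-2.0, 2.0, 8.4]
opening: 0.638
```

Force is now climbing without travel (8.4 N, 0.1 mm), which indicates the stop. One more small step to confirm it.

carry_out --pt "0 0 0.003 0 0 0" --pt "0 0 0.006 0 0 0" --pt "0 0 0.006 0 0 0" --pt "0 0 0.006 0 0 0"

```text
time_s: 25.05
position: [0.5481, -0.1241, 0.0808]
tcp_rot: [[0.999, -0.044, -0.0], [-0.044, -0.999, -0.001], [-0.0, 0.001, -1.0]]
force: [-2.7, 1.5, 11.3]
opening: 0.64
```

```bash
python3 - <<'E'
from rows import *
np.set_printoptions(precision=4,suppress=True)
im=bot.capture("side"); t=bot.capture("top")
crop(im,285,125,415,235,6,"pics/s15.png"); cv2.imwrite("pics/t15.png",cv2.convertScaleAbs(t,alpha=1.8))
cv2.imwrite("pics/s15f.png",im)
s=bot.read_state();print(s["time_s"],s["position"],s["force"],s["opening"])
E
```

```text
25.15 [ 0.5481 -0.1241  0.0808] [-2.5798  1.2794 10.8799] 0.6385969234954804
```

View pics/s15.png

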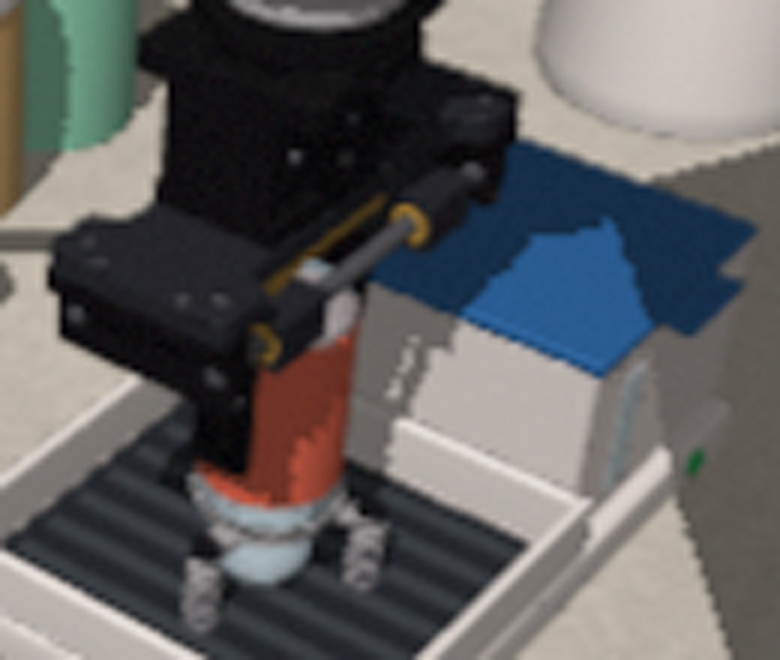

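View pics/s15f.png

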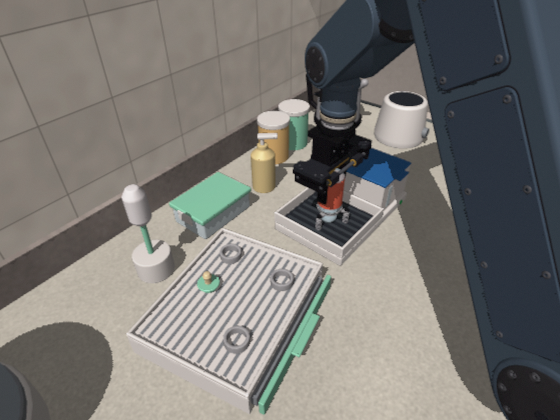

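The ring has moved down from row 199 to about row 209 in the side view, against about 9 px expected for 18 mm. The bottle is seated upright, the lid is shut and nothing else has moved. Force is steady at 11 N, so I'm handing in.

```bash
python3 - <<'E'
from rows import *
print(proj("side",(.5475,-.1246,.069)))
print(bot.hand_in())
E
```

```text
[329.3109744  204.94569927]
the job is handed in; nothing more can be done
None
```

I shut the tank lid, seated the bottle neck first in the sprung ring and pressed the ring down to its stop. I handed in at about 25 s, still gripping and pressing.

**Lid:** I pushed it down slowly along its arc. At the end it was rigid under about 13 N with no further travel, and it still looked flush in the last picture.

**Bottle:** It stayed mouth down all the way and entered the ring without touching it. It met the ring at the expected height, within about 1 mm.

**Ring press:** I pressed about 18.5 mm in small steps. The force climbed from about 5 to 11 N while the arm moved only about 0.2 mm, which I read as the stop. It held at 11 N, with 1 to 3 N sideways and a steady grip opening, so I saw no sign of slip.

**Other items:** The steel rings, pacifier, clip box, soap pump and brush stand were where they started.

**What disagreed:**
- **Tool height:** The reported tool height was about 37 mm below where the fingers really were. The lid contact and the pictures showed this, so I corrected for it throughout. I first took the lid for nearly shut when it was about 11° open, and noticed before going on.
- **Ring position in the last picture:** I judged the ring rim to be at about row 209 by eye, and before hand-in I wrongly put the expected 18 mm shift at about 9 px. Projected properly, 18 mm is about 5.5 px, to row 205. The rim is mostly hidden by the bottle, so that check is weak. The travel and force readings are the evidence for the ring being fully down.

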